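# Clamp a bean screen in the shaker cradle with a thumb wedge

### The job

Clamp the bean-sizing screen in the shaker cradle for sieving: first, with the thumb wedge still loose, slide the clamp bar along until it presses the screen fully home and square against the fence, then slide the thumb wedge forward along its ramp until it jams the bar fast and stays jammed when you let go. Push firmly by feel but do not force the bar or the wedge, and leave the other things on the bench where they are.

Things in the scene. Friction and masses are not known exactly. Their poses are not given: they have to be found in the camera images.
- cradle: Grey shaker cradle fixed on the bench, a plate 405 x 160 mm, its top 12 mm above the bench. Origin at bench level; x runs along the cradle towards the fence (plate from x = -215 to +190 mm), y across, z up. The bar lies along y = 0, beside it an aluminium guide at y = +12 to +32 mm, x = -135 to -35 mm, 22 mm above the plate.
- fence (a point): Centre of the inner face (cradle x = +170 mm) of the aluminium fence block across the cradle's +x end, 130 mm wide, 34 mm tall above the plate; this point is 17 mm above the plate.
- ramp_place (a point): Rough place, on the plate, of the aluminium ramp block beside the bar (cradle x -105 to -35, y about -30 to -70 mm, 32 mm above the plate, a lip over the wedge's front). Its face closes in on the bar 1:6 towards +x. The point is a fixed mark at cradle x = -70, y = -50 mm: the block itself is set up to 3 mm nearer or farther from the bar every time.
- bar (a joint): Travel in m of the steel clamp bar along cradle +x, 0 = drawn back, 0.065 = stop.. With the screen home against the fence its jaw stops on it at 0.050. It slides stiffly (about 3 N, 2 N more when pushing the screen) and stays where it is left. The jaw must never squeeze the screen with more than 60 N, impact included: go slowly (15 mm/s); a final push of 10 to 15 N is plenty.
- bar_lug (a point): Centre of the flat rear face (faces cradle -x) of the upright push lug at the bar's rear end: 16 mm thick along x, 38 mm wide (y = -8 to +30 mm), from the plate's level to 50 mm above it; this point is 25 mm above plate level. Push it towards cradle +x. Free space behind it. Axes as the cradle's.
- bar_jaw (a point): Centre of the front face of the bar's cross jaw (90 mm wide, 26 mm tall), 13 mm above the plate, at cradle x = the joint's value. Axes as the cradle's.
- wedge_tail (a point): Centre of the rear, thick end face of the loose black plastic thumb wedge lying on the plate between bar and ramp block; 12 mm above the plate. Wedge 100 mm long, 24 mm tall, 34 mm thick at this tail, 18 mm at the nose (taper 1:6); axes as the cradle's, +x towards the nose. Free space behind the tail, down to the plate.
- wedge_fin (a point): Centre of the wedge's upright thumb fin: 10 mm thick along x, 30 mm wide, rising 22 mm above the wedge's top (this point is 35 mm above the plate); its rear face is 12 mm ahead of the tail face. It may be pushed or pinched.
- wedge: The wedge (origin on its underside, half-way along, on its straight face by the bar). Pushed to cradle +x it slides freely (about 1 N), then jams between ramp and bar after 10 to 60 mm; only the rising resistance tells where. Jammed: it presses the bar with over 6 N, never over 60 N, impact included. That press is about 1.5 to 2.5 times the push: a final push of 8 to 15 N, held a moment, is right. It holds when released.
- screen_mid (a point): Centre (half-way up, 16 mm above its underside) of the bean screen: an open pale-wood frame 120 mm (x) by 110 mm (y) by 32 mm tall with a perforated steel floor, lying loose on the plate between jaw and fence, 3 to 12 mm short of the fence and slightly askew; x as the cradle's. Home against the fence it is at cradle x = 110 mm.
- jar: Bystander: closed jar with a label, 56 mm wide, 75 mm tall, beside the cradle; origin under its centre.
- brush: Bystander: hand brush 170 mm long, lying beside the cradle.
- tin: Bystander: low round tin, 68 mm wide, 50 mm tall, beside the cradle; origin under its centre.
- bowl: Bystander: blue bowl, 150 mm wide, 60 mm tall, on the white bench scale (its top 66 mm above the bench).
- dish: Bystander: yellow open dish 160 x 220 x 45 mm.
- mug: Bystander: white mug 80 mm wide, 90 mm tall.
- scoop: Bystander: steel spoon 160 mm long.
Things that resemble listed ones, but are neither listed nor needed, are in the scene too. What is meant by the wedge is not yellow, and is the smaller of those in its own colour. There is more than one size of the part that bears screen_mid; the job needs the larger.

How it is judged:
By the outcome, as a careful person would: the job done as asked, in the order asked, and still so for the second after the job is handed in, with the robot touching nothing.
It also fails if it takes over 58 s, if anything falls off the work surface, if the arm or the gripper's body presses on something with over 40 N, if the wrist force passes 120 N, or if a joint passes its speed limit or range.

### The arm

A 6-joint arm with a two-finger parallel gripper is mounted at the origin on the work surface. World frame = base frame: x ahead of the robot, y to its left, z up, the work surface at z = 0. Lengths are in mm, angles in degrees, forces in N, time in s.
With the tool pointing down it reaches from about 300 to 850 mm from the base axis. Payload 4.2 kg.
Tool frame: the origin (TCP) lies at the very end of the fingers, on their centre line; the grasp point (between the pads) lies 19 mm behind it; z points along the fingers, y is the line along which they close (so a half turn about z gives the same grasp; the last joint's range is limited). The gripper opens to 91 mm and grips with 3 to 60 N. Pads are 32 mm wide; open, the fingers measure 118 mm over their backs; the gripper's body (76 mm by 178 mm) begins 60 mm behind the grasp point.
Start: joints at [-73.281, 18.312, 89.639, -0, 72.044, -1.146], TCP at [176.397, -547.291, 213.976] pointing down, gripper open.
Joint ranges: [-177.97, 177.97], [-48.28, 115.42], [12.27, 149.76], [-77.06, 257.06], [2.81, 150.46], [-146.56, 146.56]. Speed limits (degrees/s): [147.25, 147.25, 180, 180, 180, 180].

### API

Orientations are given as [roll, pitch, yaw] about the fixed x, y, z axes, in that order (R = Rz(yaw) Ry(pitch) Rx(roll)).
In Python, from workcell import env, eyes gives the robot as it stands.
- The arm moves only by the tool send_rows, never from a script. Its argument "targets" is text: rows parted by semicolons, each of 7 numbers parted by spaces: the shift along the tool's x, y, z in m, then the turn, a rotation vector about the tool's x, y, z in degrees, then the opening in per cent of the stroke, from 0 (shut) to 100 (fully open). A call has 1 to 12 rows; each row is the pose to reach, as a shift and turn from the pose commanded when the call began, along the tool's axes at that moment; what a row does not reach only later rows make up. A row lasts 1/12 s, in which the tool goes at most 41.7 mm and 7.16 degrees, less where a joint would pass 70% of its speed; a pose out of reach is approached as far as the arm can. A call with a gripper value outside its range is refused whole. The fingers move at their own pace and stop on an object; "grip_force" is the grip in N (left out, the last holds). Time passes only in rows, so rows that repeat a pose let the fingers close. It gives the time, the measured TCP pose, the force, the opening and the grip force at its end, in the units of the state.
- env.state(): the state, without advancing time (a new reading comes with each control period).
- eyes.grab_frame(name): name is "scene" or "top" or "wrist"; returns a dict with "image" (400x640x3 uint8, blue, green, red), "fovy" (degrees; the focal length in pixels is half the picture's height over the tangent of half this angle, whatever the lens; pixels are square), "cx", "cy" (the principal point, pixels), "D" ([k1, k2, p1, p2, k3] as OpenCV has them; the pictures are not rectified), "eye" and "attitude" of the camera in the world. Camera axes: x right, y up, looking along -z (the intrinsics and any distortion apply to the point x, -y, -z); pixel columns grow to the right and rows downward; lengths in mm; the calibration is good to about 2 mm. A picture is of the moment at which its call begins. There is no depth.
- env.job_done(): hands the job in; it is judged then, once.
The state is a dict: "time_s": time; "qpos": joint angles; "qvel": joint speeds; "effort": joint torques, N m; "ee_pos": TCP position; "ee_rot": TCP orientation; "force": force on the tool from outside, world axes, zero at the start; "torque": the same for the moment, N m; "gripper_width": finger opening in mm; "gripper_force": force on a finger pad.
Only numpy, scipy, OpenCV 4.12 (cv2) and the standard library are available. Lean on these libraries where they do the work, as an engineer would, in place of code of your own. Each camera call takes 0.05 s, during which the arm holds its last target. There are 200 camera calls.

## Working session

There is one attempt and no reset: what is moved stays moved. The work goes in short steps, Python scripts to look and compute and a tool call to move; the robot and the scene stay as the last step left them, time stands still between calls to the robot, and variables do not carry over. Pictures are saved under pics/ and viewed, at most 12 in all, crops included, and the job is handed in when it is done.

Besides the shell and the picture viewer there is one more tool, called after "Call:" as name(argument=value, ...) on one line, values as JSON. send_rows: Moves the arm, as the interface text tells. Its arguments: {"type":"object","properties":{"targets":{"type":"string"},"grip_force":{"type":"number"}},"required":["targets"]}

```bash
ls; mkdir -p pics; cat > h.py <<'E'
import numpy as np, cv2
from scipy.spatial.transform import Rotation as R
from workcell import env, eyes
def grab(n,save=None):
    f=eyes.grab_frame(n)
    if save: cv2.imwrite('pics/'+save+'.png',f['image'])
    return f
def cam(f):
    h=f['image'].shape[0]; fl=h/2/np.tan(np.radians(f['fovy'])/2)
    K=np.array([[fl,0,f['cx']],[0,fl,f['cy']],[0,0,1]])
    a=np.array(f['attitude'],float)
    M=a if a.shape==(3,3) else R.from_euler('xyz',a,degrees=True).as_matrix()
    return K,np.array(f['D'],float),M,np.array(f['eye'],float)
def ray(f,uv,z):
    K,D,M,e=cam(f)
    p=cv2.undistortPoints(np.array(uv,float).reshape(-1,1,2),K,D).reshape(-1,2)
    d=np.c_[p[:,0],-p[:,1],-np.ones(len(p))]@M.T
    return e+d*((z-e[2])/d[:,2])[:,None]
def proj(f,P):
    K,D,M,e=cam(f)
    c=(np.array(P,float).reshape(-1,3)-e)@M; c=c*[1,-1,-1]
    return cv2.projectPoints(c,np.zeros(3),np.zeros(3),K,D)[0].reshape(-1,2)
E
python3 - <<'E'
from h import *
for n in ('scene','top'):
    f=grab(n,n+'0'); print(n,f['fovy'],f['cx'],f['cy'],f['D'],f['eye'],f['attitude'])
print(env.state())
E
```

```text
pics
scene 52.70920509699635 318.3712634704026 205.46950318471846 [0.03146763 0.         0.         0.         0.        ] [1492.95991319 -349.3139105   886.14344648] [51.11438165  0.35489575 67.65180606]
top 47.18974076574411 329.2371815371386 196.34559931545303 [0.00612149 0.         0.         0.         0.        ] [ 176.51265771   48.39549192 1691.95664503] [ 12.31691993   0.22842192 -96.42140357]
{'time_s': 0.1, 'qpos': array([-7.32831820e+01,  1.83474191e+01,  8.96981865e+01, -1.28378300e-03,
        7.20435939e+01, -1.14610930e+00]), 'qvel': array([ 0.09184864, -0.09344094, -0.27127915,  0.05400582,  0.06227669,
        0.02940886]), 'effort': array([ 4.11607598e-04, -4.13332272e+01, -2.32509845e+01,  7.29392795e-02,
        4.22013632e-02, -5.15820159e-05]), 'ee_pos': array([ 176.24135805, -546.86174864,  213.2182857 ]), 'ee_rot': array([-1.79910794e+02, -5.63781438e-04,  1.78633235e+01]), 'force': array([-0.3210777 ,  0.03414134,  0.19975417]), 'torque': array([-0.03798761, -0.03044006,  0.02796898]), 'gripper_force': 0.0, 'gripper_width': 91.37084914530543}
```

View pics/scene0.png

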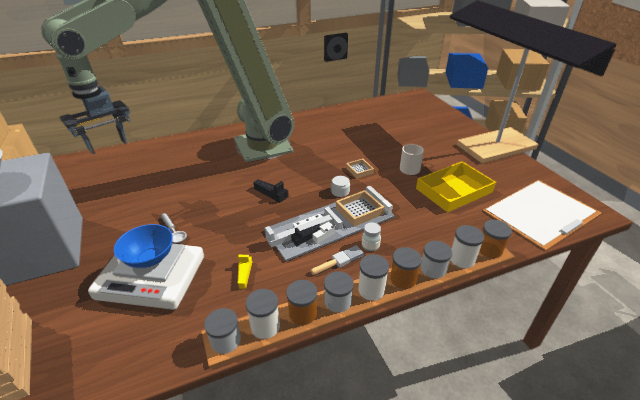

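View pics/top0.png

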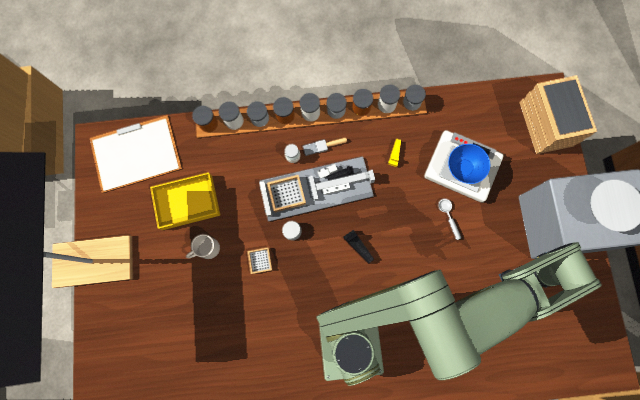

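The cradle spans top px (262,200)–(375,175) with the fence at its left (world +y). The screen is at (286,193), the large black decoy wedge at (360,247), and the loose wedge is in the cradle. I'll zoom in on both views.

```bash
python3 - <<'E'
import cv2,numpy as np
a=cv2.imread('pics/top0.png')[145:230,250:390]; b=cv2.imread('pics/scene0.png')[180:265,260:400]
cv2.imwrite('pics/z0.png',np.vstack([cv2.resize(i,(490,298),interpolation=cv2.INTER_CUBIC) for i in(a,b)]))
from h import *
f=dict(zip([],[]))
f=grab('top')
print(ray(f,[[262,186],[266,220],[374,192],[366,157]],12).round(1))
E
```

```text
[[ 610.1  261.8   12. ]
 [ 478.9  257.5   12. ]
 [ 539.4 -155.1   12. ]
 [ 679.  -142.9   12. ]]
```

View pics/z0.png

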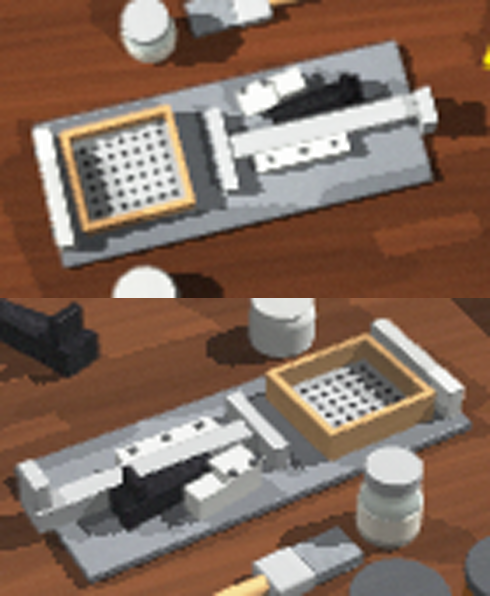

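The wedge lies loose to the −y side of the bar, and the guide is on the +y side. I'll fit the cradle frame to the plate corners.

```bash
cat >> h.py <<'E'
def fit(c,w):
    c=np.array(c,float);w=np.array(w,float)[:,:2]; a=c@[1,1j]; b=w@[1,1j]
    s=np.sum((b-b.mean())*np.conj(a-a.mean())); th=np.angle(s)
    t=b.mean()-np.exp(1j*th)*a.mean()
    print('yaw',np.degrees(th).round(2),'org',t.real.round(1),t.imag.round(1),'res',np.abs(np.exp(1j*th)*a+t-b).round(1),'scale',abs(s)/np.sum(abs(a-a.mean())**2))
    return th,np.array([t.real,t.imag])
E
python3 - <<'E'
from h import *
f=grab('top')
w=ray(f,np.array([[68,267],[437,180],[397,40]])/3.5+[250,145],12)
th,o=fit([[190,80],[-215,80],[-215,-80]],w)
c,s=np.cos(th),np.sin(th);M=np.array([[c,-s],[s,c]])
uv=np.array([[436,110],[413,88]])/3.5+[250,145]
print(((ray(f,uv,62)[:,:2]-o)@M).round(1))
print((M@[-240,0]+o),(M@[-120,-25]+o))
f=eyes.grab_frame('wrist');K,D,W,e=cam(f);print(f['fovy'],e,f['attitude']); s=env.state()
T=R.from_euler('xyz',s['ee_rot'],degrees=True).as_matrix();print(T.T@(e-s['ee_pos']),T.T@-W[:,2])
E
```

```text
yaw 97.3 org 575.3 68.0 res [1.3 1.3 1.7] scale 0.9972284554367957
[[-226.5   17.7]
 [-209.2  -11.3]]
[ 605.83266174 -170.07664132] [615.38589928 -47.87297668]
63.87110637252451 [ 237.13421813 -527.03245645  385.01724765] [-1.35898532e+01  4.86703531e-02 -7.21228287e+01]
[  64.03464683   -0.56148319 -171.43811542] [-2.34978190e-01 -6.25690494e-05  9.72000641e-01]
```

```bash
cat >> h.py <<'E'
def go(pos,yaw):
    s=env.state();T=R.from_euler('xyz',s['ee_rot'],degrees=True)
    G=R.from_euler('xyz',[180,0,yaw],degrees=True)
    print('shift m',(T.inv().apply(np.array(pos)-s['ee_pos'])/1000).round(4),'turn',(T.inv()*G).as_rotvec(degrees=True).round(2))
E
python3 -c "
from h import *
go([578,43,290],97.3)"
```

```text
shift m [ 0.5633 -0.4385 -0.0761] turn [-3.000e-02 -3.000e-02 -7.944e+01]
```

Call:
send_rows(targets="0.563 -0.438 -0.076 0 0 -79.4 0;0.563 -0.438 -0.076 0 0 -79.4 0;0.563 -0.438 -0.076 0 0 -79.4 0;0.563 -0.438 -0.076 0 0 -79.4 0;0.563 -0.438 -0.076 0 0 -79.4 0;0.563 -0.438 -0.076 0 0 -79.4 0;0.563 -0.438 -0.076 0 0 -79.4 0;0.563 -0.438 -0.076 0 0 -79.4 0;0.563 -0.438 -0.076 0 0 -79.4 0;0.563 -0.438 -0.076 0 0 -79.4 0;0.563 -0.438 -0.076 0 0 -79.4 0;0.563 -0.438 -0.076 0 0 -79.4 0")

```text
time_s: 1.25
ee_pos: [456.9, -134.4, 267.3]
ee_rot: [180.0, 0.0, 97.5]
force: [0.7, -1.2, 0.9]
gripper_width: 14.1
gripper_force: 0.0
```

```bash
python3 -c "
from h import *
go([578,43,290],97.3)"
```

```text
shift m [ 0.16    0.1433 -0.0227] turn [0.02 0.02 0.22]
```

Call:
send_rows(targets="0.155 0.14 -0.022 0 0 0 0;0.155 0.14 -0.022 0 0 0 0;0.155 0.14 -0.022 0 0 0 0;0.155 0.14 -0.022 0 0 0 0;0.155 0.14 -0.022 0 0 0 0;0.155 0.14 -0.022 0 0 0 0;0.155 0.14 -0.022 0 0 0 0;0.155 0.14 -0.022 0 0 0 0;0.155 0.14 -0.022 0 0 0 0")

```text
time_s: 2.0
ee_pos: [574.7, 34.1, 288.7]
ee_rot: [-179.9, 0.0, 97.2]
force: [-0.4, 0.2, -0.9]
gripper_width: 0.1
gripper_force: 0.0
```

```bash
python3 -c "
from h import *
s=env.state();print(s['ee_pos'],s['ee_rot'],s['gripper_width'])
grab('wrist','w1')"
```

```text
[574.68296278  34.05970298 288.74763499] [-1.79944157e+02  2.78513344e-02  9.72027489e+01] 0.1155786398048898
```

View pics/w1.png

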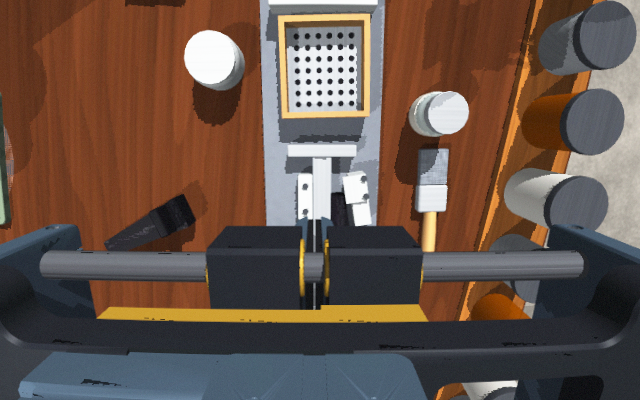

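Wrist view: the screen is at (324,65), the jaw at (322,151) and the ramp block at (357,190). The gripper hides what lies nearer, so I'll draw back behind the lug for a look at the lug and wedge tail.

```bash
python3 -c "
from h import *
go([606,-180,190],97.3)"
```

```text
shift m [-0.2161  0.0044  0.099 ] turn [-0.03  0.02 -0.13]
```

Call:
send_rows(targets="-0.216 0.004 0.099 0 0 0 0;-0.216 0.004 0.099 0 0 0 0;-0.216 0.004 0.099 0 0 0 0;-0.216 0.004 0.099 0 0 0 0;-0.216 0.004 0.099 0 0 0 0;-0.216 0.004 0.099 0 0 0 0;-0.216 0.004 0.099 0 0 0 0;-0.216 0.004 0.099 0 0 0 0;-0.216 0.004 0.099 0 0 0 0")

```text
time_s: 2.8
ee_pos: [606.3, -178.9, 190.6]
ee_rot: [180.0, -0.0, 97.2]
force: [-0.6, 0.3, 0.2]
gripper_width: 0.4
gripper_force: 0.0
```

```bash
python3 -c "
from h import *
s=env.state();print(s['ee_pos'],s['ee_rot'],s['gripper_width'])
f=grab('wrist','w2');import pickle;pickle.dump(f,open('w2.pkl','wb'))"
```

```text
[ 606.28497668 -178.94351485  190.60994332] [ 1.79960269e+02 -1.83687687e-02  9.71747091e+01] 0.40173928510156487
```

View pics/w2.png

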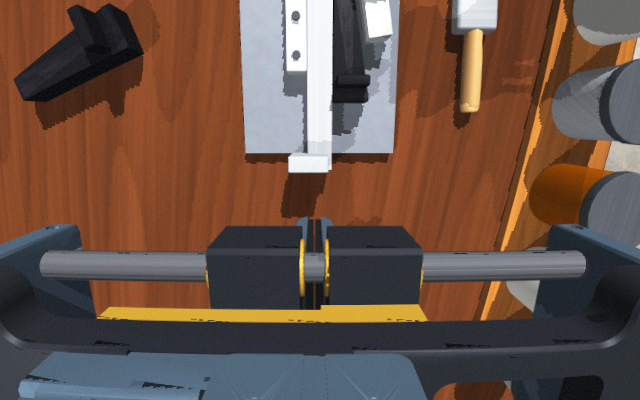

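Plate rear corners are at (245,153) and (394,153), the lug top spans (289–330, 155–172), and the wedge tail is near (333–370, 102).

```bash
python3 - <<'E'
from h import *
import pickle
f=pickle.load(open('w2.pkl','rb'));im=f['image']
cv2.imwrite('pics/z2.png',cv2.resize(im[0:180,230:410],(790,790*180//180))[:600] if 0 else cv2.resize(im[0:180,225:415],None,fx=3.3,fy=3.3,interpolation=cv2.INTER_CUBIC))
w=ray(f,[[245.5,153.5],[394,153],[240.5,3],[400,50]],12)
th=np.arctan2(*(w[0]-w[1])[:2][::-1])-np.pi/2; print('rear edge len',np.linalg.norm(w[0]-w[1]),'yaw',np.degrees(th))
o=(w[0]+w[1])[:2]/2; 
c,s=np.cos(th),np.sin(th);M=np.array([[c,-s],[s,c]]); o=o+M@[215,0]
print('org',o)
P=lambda uv,z:((ray(f,uv,z)[:,:2]-o)@M).round(1)
print('edges',P([[240.5,3],[400,50]],12))
print('lug top',P([[289,172],[328,172],[290,155],[330,153]],62))
print('wedge tail top',P([[334,103],[368,103]],36),'bottom',P([[334,103],[368,103]],12))
E
```

```text
rear edge len 161.3480994731284 yaw -262.5975061953073
org [578.33874168  72.88896388]
edges [[ -64.3   79.3]
 [-109.7  -82.2]]
lug top [[-228.6   29.8]
 [-228.8   -6.8]
 [-212.8   28.6]
 [-211.1   -8.6]]
wedge tail top [[-164.4  -13.5]
 [-164.4  -46.8]] bottom [[-162.7  -14.9]
 [-162.7  -50.7]]
```

View pics/z2.png

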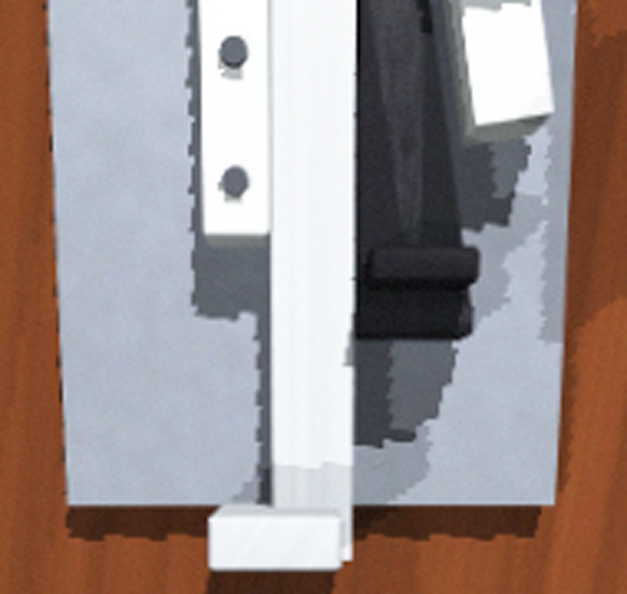

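The frame checks out: rear edge 161 mm, lug rear face x≈−229, y −8..30, wedge tail x≈−164. Next I descend behind the lug.

Call:
send_rows(targets="-0.005 0 0.06 0 0 -0.2 0;-0.005 0 0.12 0 0 -0.2 0;-0.005 0 0.14 0 0 -0.2 0;-0.005 0 0.15 0 0 -0.2 0;-0.005 0 0.158 0 0 -0.2 0;-0.005 0 0.162 0 0 -0.2 0;-0.005 0 0.162 0 0 -0.2 0;-0.005 0 0.162 0 0 -0.2 0")

```text
time_s: 3.52
ee_pos: [609.2, -183.7, 30.4]
ee_rot: [179.8, 0.1, 97.5]
force: [0.7, 0.3, 0.8]
gripper_width: 0.4
gripper_force: 0.0
```

Call:
send_rows(targets="0.001 0 0 0 0 0 0;0.002 0 0 0 0 0 0;0.003 0 0 0 0 0 0;0.004 0 0 0 0 0 0;0.005 0 0 0 0 0 0;0.006 0 0 0 0 0 0;0.007 0 0 0 0 0 0;0.008 0 0 0 0 0 0;0.009 0 0 0 0 0 0;0.010 0 0 0 0 0 0;0.011 0 0 0 0 0 0;0.012 0 0 0 0 0 0")

```text
time_s: 4.52
ee_pos: [606.0, -172.4, 27.9]
ee_rot: [180.0, 0.1, 97.5]
force: [0.3, -2.9, -0.4]
gripper_width: 0.1
gripper_force: 1.5
```

Contact at 3 N, at the expected place. Now I push slowly.

Call:
send_rows(targets="0.0012 0 0 0 0 0 0;0.0024 0 0 0 0 0 0;0.0036 0 0 0 0 0 0;0.0048 0 0 0 0 0 0;0.006 0 0 0 0 0 0;0.0072 0 0 0 0 0 0;0.0084 0 0 0 0 0 0;0.0096 0 0 0 0 0 0;0.0108 0 0 0 0 0 0;0.012 0 0 0 0 0 0;0.0132 0 0 0 0 0 0;0.0144 0 0 0 0 0 0")

```text
time_s: 5.52
ee_pos: [604.0, -157.3, 27.9]
ee_rot: [180.0, 0.0, 97.5]
force: [0.5, -3.5, -1.3]
gripper_width: 0.7
gripper_force: 1.5
```

Call:
send_rows(targets="0.0012 0 0 0 0 0 0;0.0024 0 0 0 0 0 0;0.0036 0 0 0 0 0 0;0.0048 0 0 0 0 0 0;0.006 0 0 0 0 0 0;0.0072 0 0 0 0 0 0;0.0084 0 0 0 0 0 0;0.0096 0 0 0 0 0 0;0.0108 0 0 0 0 0 0;0.012 0 0 0 0 0 0;0.0132 0 0 0 0 0 0;0.0144 0 0 0 0 0 0")

```text
time_s: 6.52
ee_pos: [602.2, -143.1, 28.0]
ee_rot: [180.0, 0.0, 97.5]
force: [1.2, -2.7, -1.4]
gripper_width: 0.1
gripper_force: 1.5
```

Call:
send_rows(targets="0.001 0 0 0 0 0 0;0.002 0 0 0 0 0 0;0.003 0 0 0 0 0 0;0.004 0 0 0 0 0 0;0.005 0 0 0 0 0 0;0.006 0 0 0 0 0 0;0.007 0 0 0 0 0 0;0.008 0 0 0 0 0 0;0.009 0 0 0 0 0 0;0.010 0 0 0 0 0 0")

```text
time_s: 7.35
ee_pos: [601.0, -133.3, 28.0]
ee_rot: [180.0, 0.0, 97.5]
force: [2.0, -3.9, -1.6]
gripper_width: 0.4
gripper_force: 2.3
```

Call:
send_rows(targets="0.0006 0 0 0 0 0 0;0.0012 0 0 0 0 0 0;0.0018 0 0 0 0 0 0;0.0024 0 0 0 0 0 0;0.003 0 0 0 0 0 0;0.0036 0 0 0 0 0 0;0.0042 0 0 0 0 0 0;0.0048 0 0 0 0 0 0")

```text
time_s: 8.02
ee_pos: [600.3, -128.5, 28.0]
ee_rot: [180.0, 0.0, 97.5]
force: [2.0, -4.6, -1.1]
gripper_width: 0.6
gripper_force: 2.3
```

Call:
send_rows(targets="0.0006 0 0 0 0 0 0;0.0012 0 0 0 0 0 0;0.0018 0 0 0 0 0 0;0.0024 0 0 0 0 0 0")

```text
time_s: 8.35
ee_pos: [600.4, -128.1, 28.1]
ee_rot: [180.0, 0.2, 97.5]
force: [1.5, -11.4, -2.2]
gripper_width: 0.6
gripper_force: 6.4
```

Resistance rises to 11 N, near the expected place. I'll check the screen against the fence.

```bash
python3 - <<'E'
from h import *
t=grab('top')['image'];s=grab('scene')['image'];w=grab('wrist')['image']
cv2.imwrite('pics/z3.png',np.vstack([cv2.resize(i,(560,h),interpolation=cv2.INTER_CUBIC) for i,h in((t[160:225,252:324],250),(s[170:245,300:410],250))])) if 0 else None
a=cv2.resize(t[160:230,255:325],(400,400),interpolation=cv2.INTER_CUBIC);b=cv2.resize(s[175:245,325:395],(400,400),interpolation=cv2.INTER_CUBIC)
c=w[0:180,:]
cv2.imwrite('pics/z3.png',np.vstack([np.hstack([a,b])[:],np.pad(c,((0,0),(80,80),(0,0)))]))
print(env.state()['force'])
E
```

```text
[  1.35925547 -10.76786488  -2.70378096]
```

View pics/z3.png

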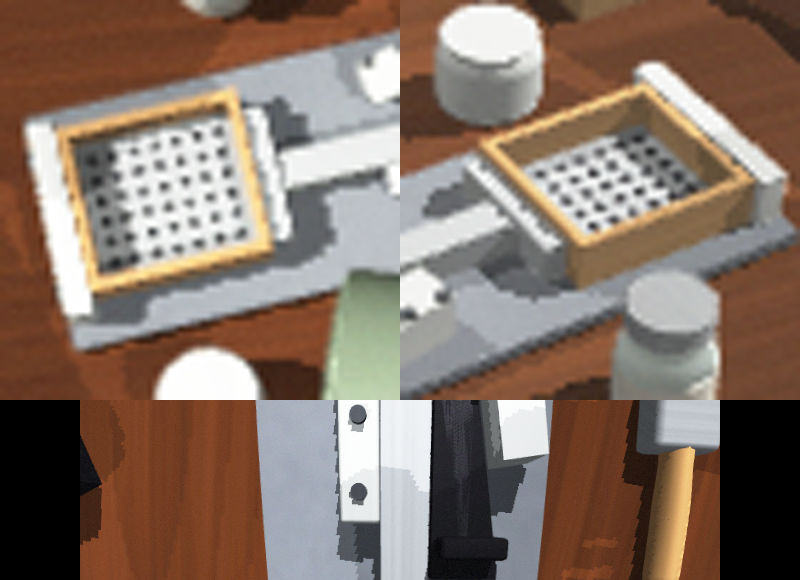

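The screen sits flush along the fence (top) and the jaw flush on its rear. A final firm push will confirm that nothing more moves.

Call:
send_rows(targets="0.0003 0 0 0 0 0 0;0.0006 0 0 0 0 0 0;0.0009 0 0 0 0 0 0;0.0009 0 0 0 0 0 0;0.0009 0 0 0 0 0 0;0.0009 0 0 0 0 0 0")

```text
time_s: 9.0
ee_pos: [600.4, -128.2, 28.1]
ee_rot: [179.9, 0.3, 97.5]
force: [2.5, -13.3, -2.8]
gripper_width: 0.6
gripper_force: 6.8
```

13 N holds and nothing moves. I'll back off, rise, and check seating up close.

Call:
send_rows(targets="-0.006 0 0 0 0 0 0;-0.012 0 0 0 0 0 0;-0.018 0 0 0 0 0 0;-0.018 0 -0.04 0 0 0 0;-0.018 0 -0.08 0 0 0 0;-0.018 0 -0.12 0 0 0 0;-0.018 0 -0.13 0 0 0 0;0.02 0 -0.135 0 0 0 0;0.06 0 -0.135 0 0 0 0;0.10 0 -0.135 0 0 0 0;0.14 0 -0.135 0 0 0 0;0.18 0 -0.135 0 0 0 0")

```text
time_s: 10.0
ee_pos: [575.1, 55.3, 162.7]
ee_rot: [-179.9, -0.1, 97.4]
force: [0.4, 0.6, -0.8]
gripper_width: 0.4
gripper_force: 0.0
```

Call:
send_rows(targets="0.035 0 0 0 0 0 0;0.05 0 0 0 0 0 0;0.05 0 0 0 0 0 0;0.05 0 0 0 0 0 0")

```text
time_s: 10.33
ee_pos: [569.2, 103.6, 162.6]
ee_rot: [-179.9, 0.0, 97.6]
force: [-0.4, 0.2, -0.4]
gripper_width: 0.5
gripper_force: 0.0
```

```bash
python3 - <<'E'
from h import *
import pickle
s=env.state();print(s['ee_pos'],s['ee_rot'],s['force'])
f=grab('wrist','w4');pickle.dump(f,open('w4.pkl','wb'))
E
```

```text
[569.20371934 103.59532877 162.5737336 ] [-1.79922333e+02  4.95511451e-03  9.75915602e+01] [-0.42248961  0.18071337 -0.36091068]
```

View pics/w4.png

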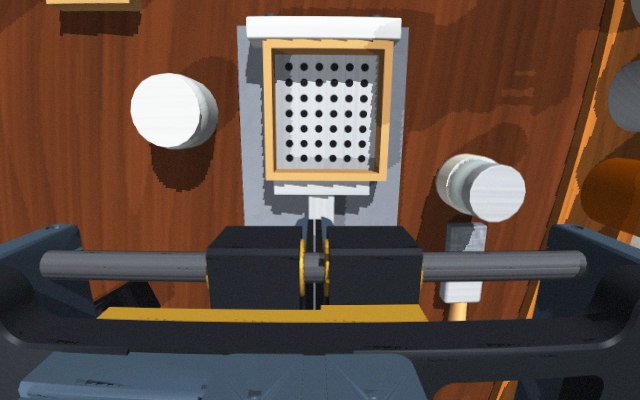

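The screen front edge (rows 40–42, cols 265–393) is flush and parallel to the fence (row 39), and the jaw is on its rear. Next I go behind the wedge tail.

```bash
python3 -c "
from h import *
go([637.8,-151.3,160],97.4)"
```

```text
shift m [-0.2607  0.0345  0.0027] turn [-0.06  0.02  0.11]
```

Call:
send_rows(targets="-0.261 0.034 0.003 0 0 0 0;-0.261 0.034 0.003 0 0 0 0;-0.261 0.034 0.003 0 0 0 0;-0.261 0.034 0.003 0 0 0 0;-0.261 0.034 0.003 0 0 0 0;-0.261 0.034 0.003 0 0 0 0;-0.261 0.034 0.003 0 0 0 0;-0.261 0.034 0.003 0 0 0 0;-0.261 0.034 0.003 0 0 0 0;-0.261 0.034 0.003 0 0 0 0")

```text
time_s: 11.22
ee_pos: [636.8, -151.1, 159.7]
ee_rot: [-179.9, -0.1, 97.4]
force: [-0.2, 0.4, 1.1]
gripper_width: 0.7
gripper_force: 0.0
```

```bash
python3 - <<'E'
from h import *
s=env.state();print(s['ee_pos'],s['ee_rot'],s['force'])
f=grab('wrist');im=f['image'].copy()
th=np.radians(97.4);c,sn=np.cos(th),np.sin(th);M=np.array([[c,-sn],[sn,c]]);o=np.array([578.3,72.9])
W=lambda x,y,z:np.r_[M@[x,y]+o,z]
# expected tail corners & lug for overlay
for p in proj(f,[W(-164,-13,36),W(-164,-46,36),W(-180,-8,62),W(-164,-8,62),W(-215,-80,12),W(-215,80,12)]): cv2.circle(im,tuple(int(v) for v in p.round()),2,(0,0,255),-1)
cv2.imwrite('pics/z5.png',cv2.resize(im[0:220,200:480],(760,597),interpolation=cv2.INTER_CUBIC))
go(W(-202,-30,18),97.4)
import pickle;pickle.dump(f,open('w5.pkl','wb'))
E
```

```text
[ 636.80913103 -151.08442716  159.69951109] [-1.79948206e+02 -6.13723815e-02  9.74346535e+01] [-0.15361664  0.42807987  1.12521911]
shift m [0.027  0.0008 0.1419] turn [-0.03 -0.04  0.1 ]
```

View pics/z5.png

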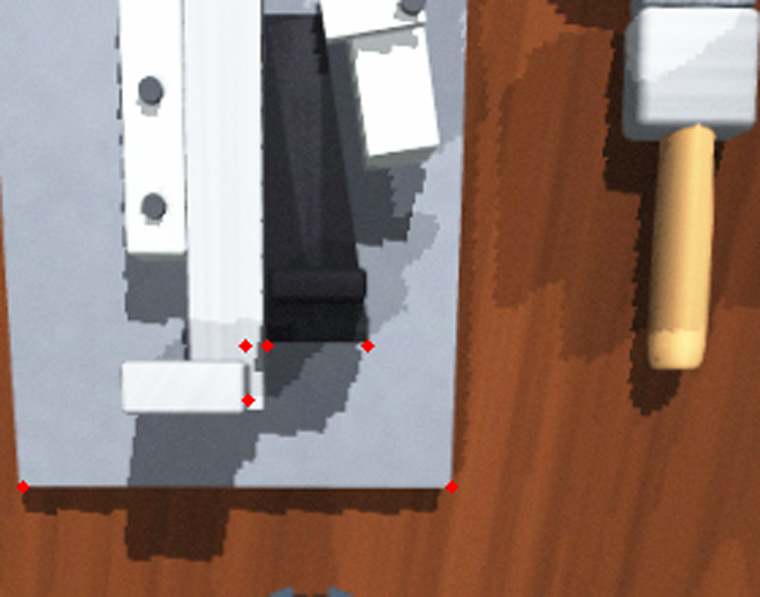

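The frame overlay agrees (plate corners and wedge tail exact). The lug is about 3.5 mm further back than a 50 mm travel predicts, so I'll check jaw and screen positions numerically.

```bash
python3 - <<'E'
from h import *
import pickle
th=np.radians(97.4);c,sn=np.cos(th),np.sin(th);M=np.array([[c,-sn],[sn,c]]);o=np.array([578.3,72.9])
f=pickle.load(open('w4.pkl','rb'));im=f['image']
P=lambda uv,z:((ray(f,uv,z)[:,:2]-o)@M).round(1)
for u in (275,290,320,350,380): print(u,[tuple(im[r,u]) for r in range(36,44)],'|',[tuple(im[r,u]) for r in range(177,198,2)]) if u in(290,) else None
hsv=cv2.cvtColor(im,cv2.COLOR_BGR2HSV); m=((hsv[...,0]>10)&(hsv[...,0]<26)&(hsv[...,1]>90)&(hsv[...,2]>150)).astype(np.uint8); m[:,:255]=0;m[:,400:]=0;m[195:]=0
for u in (275,300,325,350,375):
  r=np.where(m[:,u])[0]; print(u,r.min(),r.max(),'front',P([[u,r.min()-.5]],44),'rear',P([[u,r.max()+.5]],44))
print('fence inner', P([[265,39.5],[390,38.5]],46))
print('fence outer', P([[250,17],[400,17]],46))
E
```

```text
290 [(np.uint8(235), np.uint8(235), np.uint8(233)), (np.uint8(179), np.uint8(179), np.uint8(173)), (np.uint8(127), np.uint8(129), np.uint8(130)), (np.uint8(76), np.uint8(100), np.uint8(128)), (np.uint8(86), np.uint8(138), np.uint8(187)), (np.uint8(128), np.uint8(201), np.uint8(242)), (np.uint8(127), np.uint8(200), np.uint8(242)), (np.uint8(130), np.uint8(200), np.uint8(242))] | [(np.uint8(125), np.uint8(199), np.uint8(241)), (np.uint8(127), np.uint8(192), np.uint8(236)), (np.uint8(131), np.uint8(129), np.uint8(126)), (np.uint8(133), np.uint8(130), np.uint8(125)), (np.uint8(228), np.uint8(224), np.uint8(219)), (np.uint8(233), np.uint8(230), np.uint8(227)), (np.uint8(234), np.uint8(231), np.uint8(229)), (np.uint8(234), np.uint8(231), np.uint8(227)), (np.uint8(228), np.uint8(224), np.uint8(217)), (np.uint8(90), np.uint8(84), np.uint8(78)), (np.uint8(92), np.uint8(86), np.uint8(82))]
275 39 179 front [[170.7  40.3]] rear [[50.5 42.7]]
300 39 180 front [[170.6  19.2]] rear [[49.7 19.8]]
325 39 180 front [[170.7  -1.8]] rear [[49.7 -3. ]]
350 40 180 front [[170.  -22.8]] rear [[ 49.8 -25.9]]
375 40 180 front [[170.3 -43.9]] rear [[ 50.  -48.8]]
fence inner [[169.4  48.4]
 [170.8 -56.2]]
fence outer [[187.3  60.5]
 [187.9 -63.8]]
```

The screen spans x = 50 to 170 exactly across its width, so it is home and square. Now down behind the wedge tail.

Call:
send_rows(targets="0.027 0.001 0.04 0 0 0 0;0.027 0.001 0.08 0 0 0 0;0.027 0.001 0.11 0 0 0 0;0.027 0.001 0.125 0 0 0 0;0.027 0.001 0.135 0 0 0 0;0.027 0.001 0.142 0 0 0 0;0.027 0.001 0.142 0 0 0 0;0.027 0.001 0.142 0 0 0 0")

```text
time_s: 11.93
ee_pos: [635.9, -124.4, 19.1]
ee_rot: [179.9, 0.0, 97.5]
force: [0.4, 0.0, 0.4]
gripper_width: 0.1
gripper_force: 0.0
```

Call:
send_rows(targets="0.0012 0 0 0 0 0 0;0.0024 0 0 0 0 0 0;0.0036 0 0 0 0 0 0;0.0048 0 0 0 0 0 0;0.006 0 0 0 0 0 0;0.0072 0 0 0 0 0 0;0.0084 0 0 0 0 0 0;0.0096 0 0 0 0 0 0;0.0108 0 0 0 0 0 0;0.012 0 0 0 0 0 0;0.0132 0 0 0 0 0 0;0.0144 0 0 0 0 0 0")

```text
time_s: 12.93
ee_pos: [633.1, -110.2, 17.9]
ee_rot: [180.0, 0.0, 97.5]
force: [0.2, -1.2, -0.5]
gripper_width: 0.7
gripper_force: 0.0
```

Call:
send_rows(targets="0.0008 0 0 0 0 0 0;0.0016 0 0 0 0 0 0;0.0024 0 0 0 0 0 0;0.0032 0 0 0 0 0 0;0.004 0 0 0 0 0 0;0.0048 0 0 0 0 0 0;0.0056 0 0 0 0 0 0;0.0064 0 0 0 0 0 0;0.0072 0 0 0 0 0 0;0.008 0 0 0 0 0 0;0.0088 0 0 0 0 0 0;0.0096 0 0 0 0 0 0")

```text
time_s: 13.93
ee_pos: [631.9, -100.9, 17.9]
ee_rot: [180.0, 0.0, 97.5]
force: [1.3, -0.1, 0.1]
gripper_width: 0.3
gripper_force: 0.2
```

Call:
send_rows(targets="0.0006 0 0 0 0 0 0;0.0012 0 0 0 0 0 0;0.0018 0 0 0 0 0 0;0.0024 0 0 0 0 0 0;0.003 0 0 0 0 0 0;0.0036 0 0 0 0 0 0")

```text
time_s: 14.43
ee_pos: [631.4, -97.2, 17.9]
ee_rot: [180.0, 0.0, 97.5]
force: [0.2, 0.3, -0.1]
gripper_width: 0.2
gripper_force: 0.2
```

Call:
send_rows(targets="0.0008 0 0 0 0 0 0;0.0016 0 0 0 0 0 0;0.0024 0 0 0 0 0 0;0.0032 0 0 0 0 0 0;0.004 0 0 0 0 0 0")

```text
time_s: 14.85
ee_pos: [630.9, -93.2, 17.9]
ee_rot: [180.0, 0.0, 97.5]
force: [0.6, -0.3, 0.2]
gripper_width: 0.5
gripper_force: 0.2
```

Call:
send_rows(targets="0.0008 0 0 0 0 0 0;0.0016 0 0 0 0 0 0;0.0024 0 0 0 0 0 0;0.0032 0 0 0 0 0 0;0.004 0 0 0 0 0 0")

```text
time_s: 15.27
ee_pos: [630.4, -89.2, 17.9]
ee_rot: [-180.0, 0.0, 97.5]
force: [-0.0, -0.2, -0.2]
gripper_width: 0.5
gripper_force: 0.2
```

Call:
send_rows(targets="0.0008 0 0 0 0 0 0;0.0016 0 0 0 0 0 0;0.0024 0 0 0 0 0 0;0.0032 0 0 0 0 0 0;0.004 0 0 0 0 0 0")

```text
time_s: 15.68
ee_pos: [629.9, -85.3, 17.9]
ee_rot: [180.0, 0.0, 97.5]
force: [0.5, -1.0, -0.0]
gripper_width: 0.4
gripper_force: 0.2
```

Call:
send_rows(targets="0.0008 0 0 0 0 0 0;0.0016 0 0 0 0 0 0;0.0024 0 0 0 0 0 0;0.0032 0 0 0 0 0 0;0.004 0 0 0 0 0 0")

```text
time_s: 16.1
ee_pos: [629.3, -81.3, 17.9]
ee_rot: [180.0, 0.0, 97.5]
force: [1.1, -0.1, 0.2]
gripper_width: 0.4
gripper_force: 0.2
```

Call:
send_rows(targets="0.0008 0 0 0 0 0 0;0.0016 0 0 0 0 0 0;0.0024 0 0 0 0 0 0;0.0032 0 0 0 0 0 0;0.004 0 0 0 0 0 0")

```text
time_s: 16.52
ee_pos: [628.8, -77.3, 17.9]
ee_rot: [180.0, 0.0, 97.5]
force: [-0.8, -1.1, 0.0]
gripper_width: 0.3
gripper_force: 0.2
```

Call:
send_rows(targets="0.0008 0 0 0 0 0 0;0.0016 0 0 0 0 0 0;0.0024 0 0 0 0 0 0;0.0032 0 0 0 0 0 0;0.004 0 0 0 0 0 0")

```text
time_s: 16.93
ee_pos: [628.3, -73.4, 17.9]
ee_rot: [180.0, 0.0, 97.5]
force: [0.4, -0.8, 0.1]
gripper_width: 0.4
gripper_force: 0.2
```

Call:
send_rows(targets="0.0008 0 0 0 0 0 0;0.0016 0 0 0 0 0 0;0.0024 0 0 0 0 0 0;0.0032 0 0 0 0 0 0;0.004 0 0 0 0 0 0")

```text
time_s: 17.35
ee_pos: [627.8, -69.4, 17.9]
ee_rot: [180.0, 0.0, 97.5]
force: [0.5, -0.2, 0.1]
gripper_width: 0.2
gripper_force: 0.2
```

Call:
send_rows(targets="0.0008 0 0 0 0 0 0;0.0016 0 0 0 0 0 0;0.0024 0 0 0 0 0 0;0.0032 0 0 0 0 0 0;0.004 0 0 0 0 0 0")

```text
time_s: 17.77
ee_pos: [627.3, -65.5, 17.9]
ee_rot: [-180.0, 0.0, 97.5]
force: [-0.4, -1.8, 0.0]
gripper_width: 0.3
gripper_force: 0.2
```

Call:
send_rows(targets="0.0008 0 0 0 0 0 0;0.0016 0 0 0 0 0 0;0.0024 0 0 0 0 0 0;0.0032 0 0 0 0 0 0;0.004 0 0 0 0 0 0")

```text
time_s: 18.18
ee_pos: [626.7, -61.5, 17.9]
ee_rot: [-180.0, 0.0, 97.5]
force: [0.0, -0.1, -0.0]
gripper_width: 0.6
gripper_force: 0.2
```

Call:
send_rows(targets="0.0006 0 0 0 0 0 0;0.0012 0 0 0 0 0 0;0.0018 0 0 0 0 0 0;0.0024 0 0 0 0 0 0;0.003 0 0 0 0 0 0;0.0036 0 0 0 0 0 0")

```text
time_s: 18.68
ee_pos: [626.3, -57.9, 17.9]
ee_rot: [180.0, 0.0, 97.5]
force: [-0.6, -0.9, 1.1]
gripper_width: 0.4
gripper_force: 0.2
```

```bash
python3 - <<'E'
from h import *
f=grab('wrist');print(env.state()['force'])
s=eyes.grab_frame('scene')
cv2.imwrite('pics/z6.png',np.vstack([cv2.resize(f['image'][0:260,220:440],(440,520))[:330],cv2.resize(s['image'][195:255,265:365],(440,264),interpolation=cv2.INTER_CUBIC)]))
E
```

```text
[-0.68397659 -0.13717285  0.4984519 ]
```

View pics/z6.png

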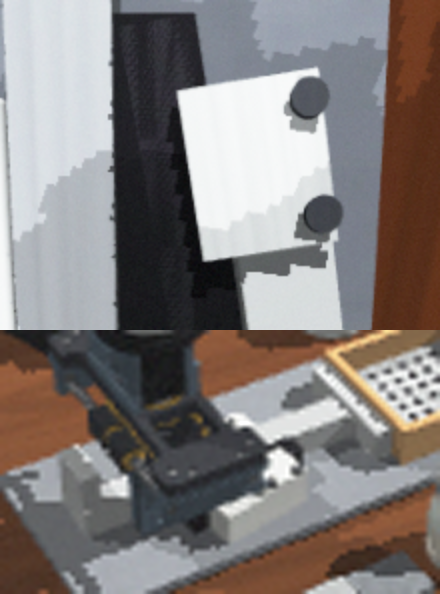

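The wedge's nose is now past the ramp's lip and it is sliding along the bar, not yet jammed. I keep pushing slowly.

Call:
send_rows(targets="0.0006 0 0 0 0 0 0;0.0012 0 0 0 0 0 0;0.0018 0 0 0 0 0 0;0.0024 0 0 0 0 0 0;0.003 0 0 0 0 0 0;0.0036 0 0 0 0 0 0")

```text
time_s: 19.28
ee_pos: [625.7, -54.4, 17.9]
ee_rot: [-180.0, 0.0, 97.5]
force: [-0.4, -0.4, -0.8]
gripper_width: 0.3
gripper_force: 0.3
```

Call:
send_rows(targets="0.0006 0 0 0 0 0 0;0.0012 0 0 0 0 0 0;0.0018 0 0 0 0 0 0;0.0024 0 0 0 0 0 0;0.003 0 0 0 0 0 0;0.0036 0 0 0 0 0 0")

```text
time_s: 19.78
ee_pos: [625.3, -50.8, 17.9]
ee_rot: [-180.0, 0.0, 97.5]
force: [0.2, -1.0, 0.3]
gripper_width: 0.8
gripper_force: 0.3
```

Call:
send_rows(targets="0.0005 0 0 0 0 0 0;0.001 0 0 0 0 0 0;0.0015 0 0 0 0 0 0;0.002 0 0 0 0 0 0;0.0025 0 0 0 0 0 0;0.003 0 0 0 0 0 0")

```text
time_s: 20.28
ee_pos: [625.1, -48.7, 17.9]
ee_rot: [180.0, 0.1, 97.5]
force: [0.4, -5.8, 0.2]
gripper_width: 0.6
gripper_force: 2.8
```

Resistance is rising: the jam has begun. I'll bring it up to about 12 N.

Call:
send_rows(targets="0.0003 0 0 0 0 0 0;0.0006 0 0 0 0 0 0;0.0009 0 0 0 0 0 0;0.0012 0 0 0 0 0 0;0.0015 0 0 0 0 0 0;0.0015 0 0 0 0 0 0")

```text
time_s: 20.78
ee_pos: [624.9, -48.2, 18.0]
ee_rot: [180.0, 0.2, 97.5]
force: [-0.5, -7.9, -1.1]
gripper_width: 0.6
gripper_force: 3.9
```

Call:
send_rows(targets="0.0003 0 0 0 0 0 0;0.0006 0 0 0 0 0 0;0.0009 0 0 0 0 0 0;0.0012 0 0 0 0 0 0;0.0013 0 0 0 0 0 0;0.0013 0 0 0 0 0 0;0.0013 0 0 0 0 0 0;0.0013 0 0 0 0 0 0")

```text
time_s: 21.45
ee_pos: [624.9, -47.8, 18.0]
ee_rot: [180.0, 0.2, 97.5]
force: [-0.7, -10.7, -0.6]
gripper_width: 0.5
gripper_force: 5.2
```

Call:
send_rows(targets="0.0004 0 0 0 0 0 0;0.0008 0 0 0 0 0 0;0.0008 0 0 0 0 0 0;0.0008 0 0 0 0 0 0;0.0008 0 0 0 0 0 0;0.0008 0 0 0 0 0 0")

```text
time_s: 21.95
ee_pos: [624.8, -47.5, 18.0]
ee_rot: [180.0, 0.3, 97.5]
force: [0.0, -12.9, -0.9]
gripper_width: 0.4
gripper_force: 6.0
```

12.9 N held. Now back off, rise and check.

Call:
send_rows(targets="-0.001 0 0 0 0 0 0;-0.003 0 0 0 0 0 0;-0.008 0 0 0 0 0 0;-0.02 0 0 0 0 0 0;-0.04 0 0 0 0 0 0;-0.07 0 0 0 0 0 0;-0.09 0 -0.03 0 0 0 0;-0.10 0 -0.07 0 0 0 0;-0.11 0 -0.11 0 0 0 0;-0.11 0 -0.14 0 0 0 0;-0.11 0 -0.14 0 0 0 0;-0.11 0 -0.14 0 0 0 0")

```text
time_s: 22.95
ee_pos: [639.9, -154.1, 160.3]
ee_rot: [179.7, 0.1, 97.4]
force: [-0.4, -0.7, 0.0]
gripper_width: 0.4
gripper_force: 0.0
```

```bash
python3 - <<'E'
from h import *
f=grab('wrist');im=f['image'];s=env.state();print(s['ee_pos'],s['force'])
th=np.radians(97.4);c,sn=np.cos(th),np.sin(th);M=np.array([[c,-sn],[sn,c]]);o=np.array([578.3,72.9])
P=lambda uv,z:((ray(f,uv,z)[:,:2]-o)@M).round(1)
W=lambda x,y,z:np.r_[M@[x,y]+o,z]
for u in proj(f,[W(-110,-16,36)])[:, 0],:
  col=im[:220,int(u[0])].max(1); r=np.where(col<60)[0]; print(u,r.max() if len(r) else None, P([[u[0],r.max()]],36))
cv2.imwrite('pics/z7.png',cv2.resize(im[0:220,200:480],(760,597),interpolation=cv2.INTER_CUBIC))
E
```

```text
[ 638.66828963 -153.56276643  158.08321808] [-0.16711151 -0.09810365 -2.00488051]
[297.03305294] 62 [[-112.  -16.]]
```

View pics/z7.png

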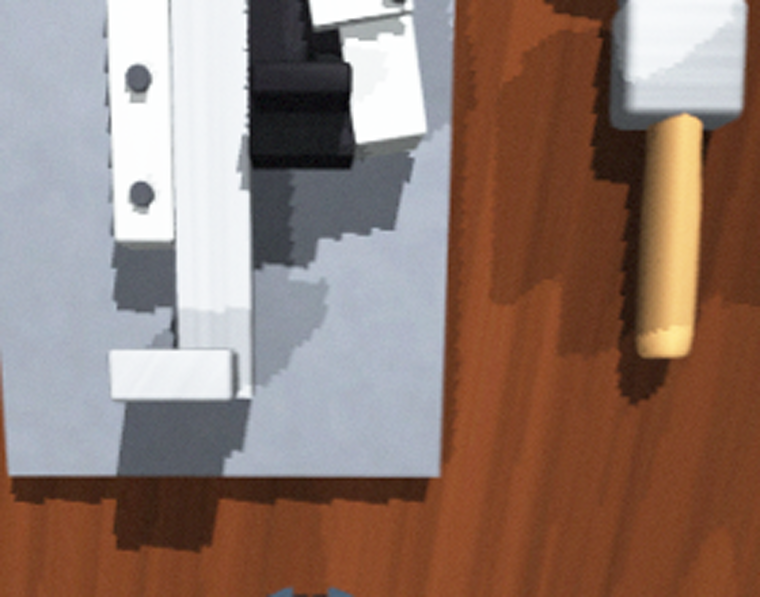

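The wedge is jammed between bar and ramp with its tail at x≈−112, where I left it. The lug and the brush haven't moved. Handing in.

```bash
python3 -c "
from h import *
print(env.job_done())"
```

```text
the job is handed in; nothing more can be done
None
```

The job is handed in: the screen sits home and square against the fence (13 N final push on the bar), and the wedge was jammed with a 13 N push and stayed put when released, at about 23 s of the 58 s allowed; the hand-in returned no verdict.

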